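# Pry open a drone's hinge bay and hold the arm's hinge leaf in line for its pin

## Task

Use the pry blade to lever up the cover over the hinge bay of the drone frame until it stands nearly upright (never push it with the fingers), then lay the blade back down on the bench. Next pick up the loose arm's hinge leaf, bring its knuckle down between the two fixed knuckles in the open bay so that the three holes are in line, ready for the pin, and finish while still holding it there in the gripper, not resting or leaning on the frame. Leave the pin and the other things on the bench where they are.

Things in the scene. Friction and masses are not known exactly. Their poses are not given: they have to be found in the camera images.
- frame: drone centre frame, fixed. Origin on the bench under the middle of the hinge hole line; x points away from the robot, y along the hole line. Dark base plate 130 wide, 8 thick, x -45 to 180 mm. At its front the hinge bay: grey box 100 wide (y), x -35 to 45, sides 56 high, front sill at x = -33 with top 20 mm over the bench. Two rear arms with motors reach y +-185 at x = 185, 100 mm high.
- fork_hole (a point): middle of the gap between the two fixed aluminium knuckles in the bay, on their hole line, 40 mm above the bench; axes as the frame's. The knuckles are 24 mm across, each 12 mm long (y), with 12 mm bores along y; the gap between them is 27 mm (y), free above and in front, with 20 mm or more free below a knuckle held in line.
- cover (a joint): opening angle of the grey bay cover, rad: 0 shut, stops at 1.75. Hinged at the far side of the bay, front edge swings up and away from the robot. A stiff hinge: it stays wherever it is left; about 1 N at the lip lifts it. It may start ajar by up to 0.06.
- cover_hinge (a point): middle of the cover's hinge line (along y), fixed to the frame, 40 mm beyond the fork_hole (+x), 60 mm above the bench; axes as the frame's
- cover_lip (a point): underside of the cover's front lip, 81 mm in front of and 28 mm below the hinge line when shut; axes turn with the cover (= frame's when shut). Cover top 3 mm thick, 100 wide, reaches 75 mm from the hinge; its 3 mm front skirt hangs 28 mm below the hinge line; at the skirt's foot a lip 60 wide (y), 3 thick sticks out 12 mm. Shut, lip and skirt end 32 mm over the bench: a 12 mm slot over the sill.
- blade_grip (a point): pry blade, loose, 180 mm long, 60 g, lying along its x. This point: in its black handle (100 mm long, 18 mm wide (y), 20 mm high, from x = -75 to +25 mm), half-way up, near the centre of mass; 10 mm above the bench as it lies. x points to the blade's tip.
- blade_tip (a point): middle of the end of the pry blade's flat steel blade: 105 mm ahead of blade_grip along x, same height; the blade is 14 mm wide (y), 3 mm thick (z), 80 mm long
- leaf_grip (a point): loose aluminium hinge leaf of a drone arm, 140 g, lying along its x. This point: centre of its tube clamp block (40 mm long (x), 36 mm wide (y), 26 mm high), 13 mm above the bench as it lies. A black tube stub, 22 mm thick, reaches 75 mm back (-x); a neck 22 mm wide and 10 mm thick leads forward (+x) to the knuckle.
- leaf_hole (a point): centre of the leaf's knuckle, on its hole line (y): 85 mm ahead of leaf_grip along x, same height. The knuckle is 24 mm across, 22 mm long (y), with a 12 mm bore.
- pin: steel hinge pin, 8 mm thick, 55 mm long with a 14 mm square head, lying on the bench close to the right (-y) side of the drone frame; a bystander, origin on the bench under it
- motor: loose dark motor, 48 mm across, 44 mm high, a bystander; origin under its centre
- glue: small bottle, 34 mm across, 85 mm high, a bystander; origin under its centre
- driver: screwdriver, a bystander; lying along its x
Things that resemble listed ones, but are neither listed nor needed, are in the scene too. Leave any red look-alike of the part that bears leaf_grip alone.

How it is judged:
On the way, in this order (a step that is already met when the one before it is completed fails the run):
1. the blade lifts the cover (value of joint cover above 0.25 rad and contact force between blade and cover above 0.15 N), for 0.05 s.
2. the cover stands nearly upright (value of joint cover above 1.1 rad), for 0.2 s.
3. the blade lies on the bench, let go, with the cover still up (value of joint cover above 1.1 rad and height (world z) of blade_grip below 0.016 m and height (world z) of blade_tip below 0.02 m and contact force between the fingers and blade below 0.1 N and contact force between blade and frame below 0.1 N), for 0.2 s.
At the end, for the whole second after the job is handed in: Gripper holds the leaf still, knuckle hole within 2.5 mm of the fixed hole line in height and fore-aft, 3.5 mm along it, 0.07 rad parallel, under 2 N on the frame; cover above 1.1 rad; blade released, lying on the bench (all of step 3 and x of leaf_hole in the frame of fork_hole between -0.0025 and 0.0025 m and z of leaf_hole in the frame of fork_hole between -0.0025 and 0.0025 m and y of leaf_hole in the frame of fork_hole between -0.0035 and 0.0035 m and angle between the y axis of leaf_hole and the y axis of fork_hole, either way round below 0.07 rad and contact force between the fingers and leaf above 1 N and contact force between leaf and frame below 2 N and linear speed of leaf below 0.02 m/s); the arm keeps its last pose, push and grip.
It fails at once if the blade is dropped from a height or thrown (linear speed of blade above 0.8 m/s and contact force between the fingers and blade below 0.05 N).
It fails at once if the fingers push the cover (contact force between the fingers and cover above 1 N).
It fails at once if a bystander is moved by more than 25 mm (distance of any of pin, motor, glue, driver from where it was at the start of the episode above 0.025 m).
It also fails if it takes over 72 s, if anything falls off the work surface, if the arm or the gripper's body presses on something with over 40 N, if the wrist force passes 120 N, or if a joint passes its speed limit or range.

## Robot

A 6-joint arm with a two-finger parallel gripper is mounted at the origin on the work surface. World frame = base frame: x ahead of the robot, y to its left, z up, the work surface at z = 0. Lengths are in m, angles in rad, forces in N, time in s.
With the tool pointing down it reaches from about 0.3 to 0.775 m from the base axis. Payload 14.6 kg.
Tool frame: the origin (TCP) lies at the centre of the arm's flange, where the gripper is bolted on; the fingertips stand bot.nose_length ahead of it and the grasp point (between the pads) lies 180 mm ahead of it (bot.nose_length is the distance from the TCP to the fingertips, in m); z points along the fingers, x is the direction in which the jaws open and shut, and the axes are right-handed (so a half turn about z gives the same grasp; the last joint's range is limited). The gripper opens to 94 mm and grips with 3 to 60 N. Pads are 16 mm wide; open, the fingers measure 119 mm over their backs; the gripper's body (75 mm by 177 mm) begins 78 mm behind the grasp point.
Start: joints at [-0.067, 0.3, 1.521, -0, 1.321, -0.067], TCP at [0.55, -0, 0.405] pointing down, gripper open.
Joint ranges: [-3.03, 3.03], [-0.79, 2.21], [0.23, 2.52], [-1.04, 4.18], [0, 3.07], [-2.55, 2.55]. Speed limits (rad/s): [2.22, 2.22, 2.57, 3.14, 3.14, 3.14].

## Interface

Orientations are given as a rotation vector (axis times angle).
In Python, from station import bot, cams gives the robot as it stands.
- The arm moves only by the tool servo_tool, never from a script. Its argument "series" is a list of rows, each an object of numbers: "dx", "dy", "dz": the shift along the tool's x, y, z in mm; "wx", "wy", "wz": the turn, a rotation vector about the tool's x, y, z in degrees. A call has 1 to 10 rows; each row is the pose to reach, as a shift and turn from the pose commanded when the call began, along the tool's axes at that moment; what a row does not reach only later rows make up. A row lasts 1/12 s, in which the tool goes at most 41.7 mm and 7.16 degrees, less where a joint would pass 70% of its speed; a pose out of reach is approached as far as the arm can. A call with a gripper value outside its range is refused whole. "grip" is the gripper's target within -1 to 1 (shut at 1, half-way at 0, fully open at -1), set as the call begins (left out, the last holds). The fingers move at their own pace and stop on an object; "force" is the grip in N (left out, the last holds). Time passes only in rows, so rows that repeat a pose let the fingers close. It gives the time, the measured TCP pose, the force and the opening at its end, in the units of the state.
- bot.get_state(): the state, without advancing time (a new reading comes with each control period).
- cams.grab_frame(name): name is "scene" or "side" or "wrist"; returns a dict with "img" (420x560x3 uint8, blue, green, red), "intrinsics" (3x3 intrinsics, pixels), "rvec" (rotation vector, rad) and "tvec" (3), from world to camera coordinates, as OpenCV has them; the wrist camera has in their place "T_tool_cam" (4x4, takes a point from camera to tool coordinates, whose origin is the TCP and whose axes are the tool frame's). Camera axes: x right, y down, z forward; pixel columns grow to the right and rows downward; lengths in m; the calibration is good to about 2 mm. A picture is of the moment at which its call begins: read the wrist's pose just before it. There is no depth.
- bot.job_done(): hands the job in, once; it reports no verdict.
The state is a dict: "time_s": time; "joint_positions": joint angles; "joint_vel": joint speeds; "tau": joint torques, N m; "tool_pos": TCP position; "tool_rot": TCP orientation; "wrist_force": force on the tool from outside, world axes, zero at the start; "ft_torque": the same for the moment, N m; "opening": finger opening in m.
Only numpy, scipy, OpenCV 4.12 (cv2) and the standard library are available. Lean on these libraries where they do the work, as an engineer would, in place of code of your own. Each camera call takes 0.05 s, during which the arm holds its last target.

## Working session

There is one attempt and no reset: what is moved stays moved. The work goes in short steps, Python scripts to look and compute and a tool call to move; the robot and the scene stay as the last step left them, time stands still between calls to the robot, and variables do not carry over. Pictures are saved under pics/ and viewed, and the job is handed in when it is done.

Besides the shell and the picture viewer there is one more tool, called as name(argument=value, ...) on one line, values as JSON. servo_tool: Moves the arm, as the interface text tells. Its arguments: {"type":"object","properties":{"series":{"type":"array","items":{"type":"object","properties":{"dx":{"type":"number"},"dy":{"type":"number"},"dz":{"type":"number"},"wx":{"type":"number"},"wy":{"type":"number"},"wz":{"type":"number"}}}},"grip":{"type":"number"},"force":{"type":"number"}},"required":["series"]}

```bash
ls; mkdir -p pics
python3 - <<'E'
from station import bot,cams
import cv2,numpy as np
print(bot.get_state(), bot.nose_length)
for n in ["scene","side","wrist"]:
    f=cams.grab_frame(n); cv2.imwrite(f"pics/a_{n}.png",f["img"])
    np.savez(f"a_{n}.npz",**f)
    print(n,f["intrinsics"].tolist(),{k:np.round(v,4).tolist() for k,v in f.items() if k not in("img","intrinsics")})
E
```

```text
pics
{'time_s': 0.0, 'joint_positions': array([-6.66140817e-02,  3.00429174e-01,  1.52156659e+00,  7.26755190e-06,
        1.32071413e+00, -6.66203281e-02]), 'joint_vel': array([-8.12586092e-05, -5.33468159e-04,  3.91697840e-04, -6.05062968e-04,
        8.32492118e-04,  1.98351791e-04]), 'tau': array([-1.53750298e-03, -5.31805658e+01, -3.52735734e+01,  7.07558286e-02,
        2.43994006e-02, -4.79655944e-05]), 'tool_pos': array([ 5.49961882e-01, -7.63130286e-06,  4.04115338e-01]), 'tool_rot': array([-3.14151077e+00, -6.98027173e-06,  1.75027761e-03]), 'wrist_force': array([-0.3838847 , -0.52138079, -0.66333283]), 'ft_torque': array([ 0.028867  , -0.02333376,  0.00699138]), 'opening': 0.0940364751738844} 0.1992
scene [[444.91453069609787, 0.0, 273.0727849992574], [0.0, 444.91453069609787, 210.39039173312986], [0.0, 0.0, 1.0]] {'rvec': [1.8817, 1.7197, -0.6062], 'tvec': [-0.0884, -0.3338, 1.4859]}
side [[401.4046361648501, 0.0, 283.2910722523465], [0.0, 401.4046361648501, 209.63849472737596], [0.0, 0.0, 1.0]] {'rvec': [0.4272, -2.6094, 1.3853], 'tvec': [0.4821, 0.131, 1.1472]}
wrist [[349.78192410031187, 0.0, 282.61037911906595], [0.0, 349.78192410031187, 207.19687754561627], [0.0, 0.0, 1.0]] {'T_tool_cam': [[1.0, 0.0004, -0.0015, 0.0008], [0.0001, 0.9632, 0.2689, -0.0773], [0.0016, -0.2689, 0.9632, 0.0198], [0.0, 0.0, 0.0, 1.0]]}
```

View pics/a_scene.png

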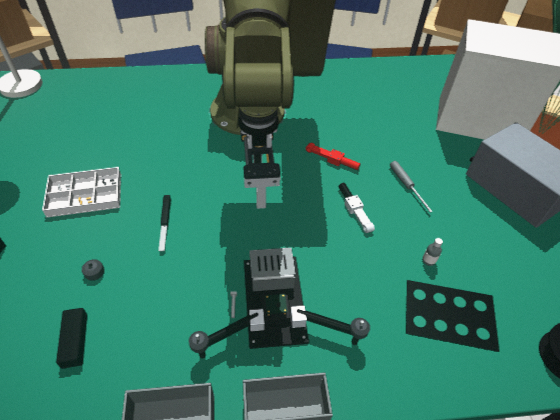

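View pics/a_side.png

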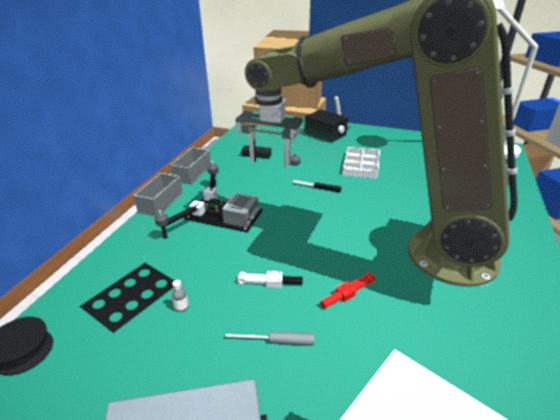

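View pics/a_wrist.png

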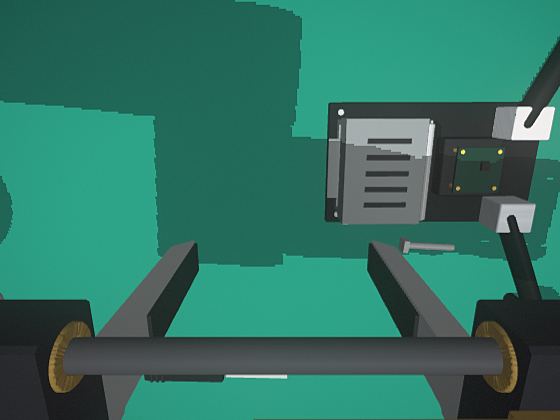

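```bash
cat > h.py <<'E'
import numpy as np,cv2
from scipy.spatial.transform import Rotation as R
def load(n):
    f=dict(np.load(n,allow_pickle=True)); return f
def cam_pose(f,tool=None):
    if "T_tool_cam" in f:
        T=np.eye(4);T[:3,:3]=R.from_rotvec(tool[1]).as_matrix();T[:3,3]=tool[0]
        W=T@f["T_tool_cam"]; return W[:3,:3],W[:3,3]
    Rm=cv2.Rodrigues(f["rvec"])[0]; return Rm.T,-Rm.T@np.ravel(f["tvec"])
def ray(f,uv,tool=None):
    A,c=cam_pose(f,tool); K=f["intrinsics"]
    return c,A@np.linalg.solve(K,[uv[0],uv[1],1.])
def plane(f,uv,z,tool=None):
    c,d=ray(f,uv,tool); return c+d*(z-c[2])/d[2]
def proj(f,P,tool=None):
    A,c=cam_pose(f,tool); p=f["intrinsics"]@(A.T@(np.asarray(P)-c)); return p[:2]/p[2]
def crop(img,x0,y0,x1,y1,s,out):
    cv2.imwrite(out,cv2.resize(img[y0:y1,x0:x1],None,fx=s,fy=s,interpolation=cv2.INTER_CUBIC))
E
python3 - <<'E'
from h import *
s=load("a_scene.npz")["img"]; w=load("a_wrist.npz")["img"]; d=load("a_side.npz")["img"]
crop(s,140,180,400,360,3,"pics/b_s.png")
crop(w,300,60,560,280,3,"pics/b_w.png")
crop(d,120,160,360,310,3,"pics/b_d.png")
E
```

```text
(no output)
```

View pics/b_s.png

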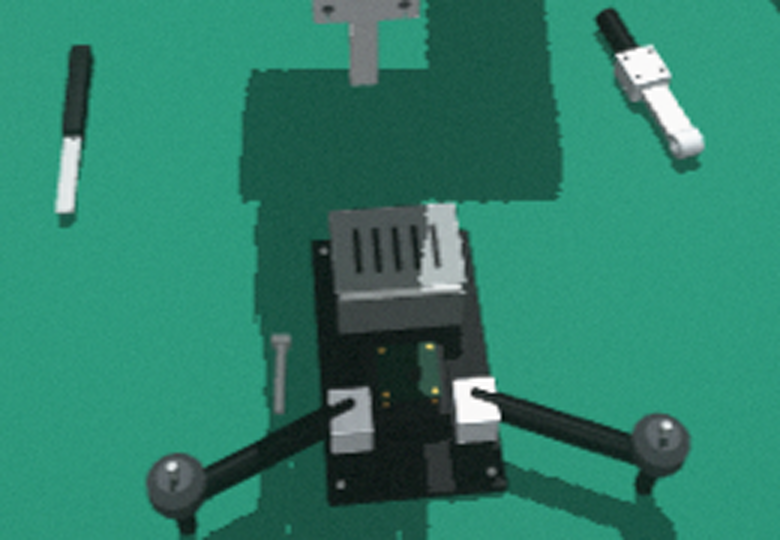

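View pics/b_w.png

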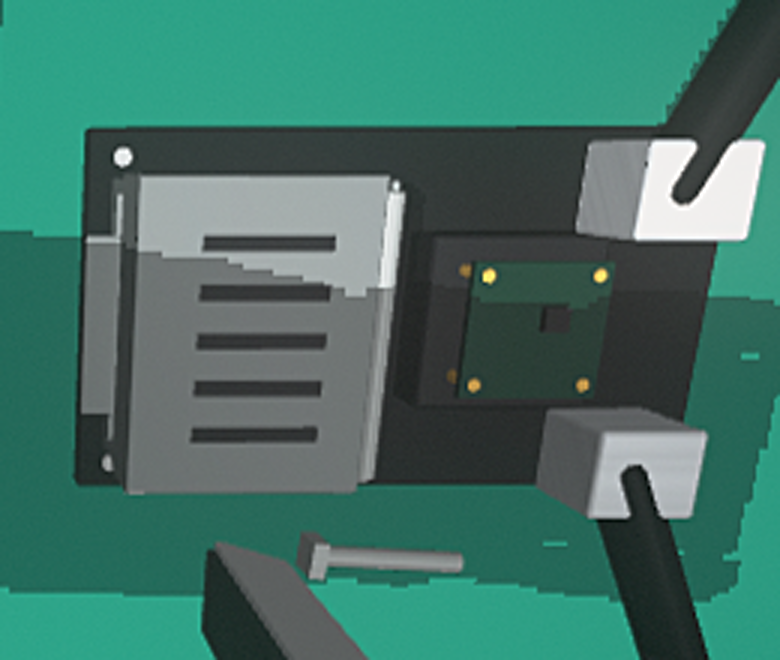

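View pics/b_d.png

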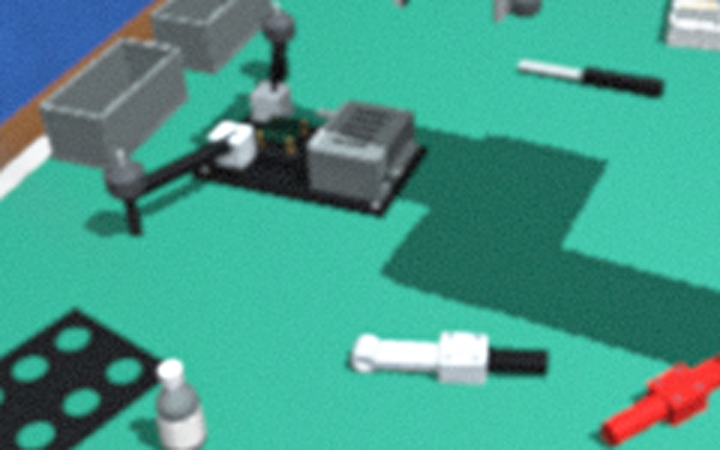

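Run:
```python
from h import *
w=load("a_wrist.npz"); s=load("a_scene.npz"); d=load("a_side.npz")
tool=([.54996,0,.40412],[-3.14151,0,.00175])
W=lambda u,v,z:np.round(plane(w,(300+u/3,60+v/3),z,tool)*1000,1)
S=lambda u,v,z:np.round(plane(s,(140+u/3,180+v/3),z)*1000,1)
D=lambda u,v,z:np.round(plane(d,(120+u/3,160+v/3),z)*1000,1)
print("plate wrist FL,FR,BR",W(88,128,.008),W(77,485,.008),W(530,485,.008))
print("plate scene FR, BR, BL",S(313,242,.008),S(330,505,.008),S(508,488,.008))
print("cover top wrist FL FR BR BL",[W(*p,.061) for p in [(137,176),(127,493),(355,492),(388,177)]])
print("cover lip wrist",[W(*p,.034) for p in [(86,237),(81,412)]])
print("cover top scene",[S(*p,.061) for p in [(330,212),(457,204),(465,290),(338,292)]])
print("plate side FL front corner",D(381,214,.008), D(427,147,.008))
print("blade scene butt,junction,tip",S(82,46,.02),S(73,135,.012),S(65,213,.011))
print("blade side tip/butt",D(518,64,.011),D(663,85,.012))
print("leaf scene tubeend,blockcorners,knuckle", S(610,20,.02),[S(*p,.026) for p in [(615,57),(652,44),(671,78),(632,92)]],S(688,143,.02))
print("leaf side block top corners",[D(*p,.026) for p in [(445,334),(486,334),(488,362),(440,360)]],"knuckle",D(368,345,.02),"tube",D(547,362,.011))
for n,k,p in (("glue",s,(432,262)),("motor",s,(93,275)),("drv",s,(412,185)),("pinhead",s,(140+281/3,180+340/3))): print(n,np.round(plane(k,p,0)*1000,1))
```

```text
plate wrist FL,FR,BR [597.8  84.2   8. ] [598.3 -44.7   8. ] [768.6 -44.5   8. ]
plate scene FR, BR, BL [601.4 -40.2   8. ] [825.4 -40.4   8. ] [824.1  88.    8. ]
cover top wrist FL FR BR BL [array([606.3,  69.4,  61. ]), array([607.9, -30.2,  61. ]), array([681.7, -29.8,  61. ]), array([681.2,  69.2,  61. ])]
cover lip wrist [array([595.2,  49.4,  34. ]), array([595.5,  -9.9,  34. ])]
cover top scene [array([609.6, -25.6,  61. ]), array([610.5,  74.9,  61. ]), array([689.3,  71.2,  61. ]), array([682.8, -24.2,  61. ])]
plate side FL front corner [596.4  89.2   8. ] [596.2 -40.3   8. ]
blade scene butt,junction,tip [ 380.1 -237.3   20. ] [ 476.3 -241.    12. ] [ 557.5 -242.9   11. ]
blade side tip/butt [ 554.4 -241.8   11. ] [ 374.8 -246.9   12. ]
leaf scene tubeend,blockcorners,knuckle [387.  248.3  20. ] [array([437.8, 241.9,  26. ]), array([425. , 278.8,  26. ]), array([466.5, 286.9,  26. ]), array([479.7, 248.7,  26. ])] [535.3 287.1  20. ]
leaf side block top corners [array([464.4, 254.2,  26. ]), array([430.2, 242.8,  26. ]), array([417.3, 275.2,  26. ]), array([457.1, 285.9,  26. ])] knuckle [525.9 282.7  20. ] tube [373.6 244.2  11. ]
glue [639.8 425.5   0. ]
motor [ 606.3 -404.6    0. ]
drv [378.4 453.5   0. ]
pinhead [685.2 -70.1   0. ]
```

servo_tool(series=[{"dx": -99,"dy": 242,"dz": 100,"wz": 68},{"dx": -99,"dy": 242,"dz": 100,"wz": 68},{"dx": -99,"dy": 242,"dz": 100,"wz": 68},{"dx": -99,"dy": 242,"dz": 100,"wz": 68},{"dx": -99,"dy": 242,"dz": 100,"wz": 68},{"dx": -99,"dy": 242,"dz": 100,"wz": 68},{"dx": -99,"dy": 242,"dz": 100,"wz": 68},{"dx": -99,"dy": 242,"dz": 100,"wz": 68},{"dx": -99,"dy": 242,"dz": 100,"wz": 68},{"dx": -99,"dy": 242,"dz": 100,"wz": 68}])

```text
invalid input
```

servo_tool(series=[{"wz": 22},{"wz": 22},{"wz": 22},{"wz": 22},{"wz": 22}])

```text
invalid input
```

```bash
cat >> h.py <<'E'
def tool_of(st): return (np.array(st["tool_pos"]),np.array(st["tool_rot"]))
def go(st,pos,yaw=0.,pitch=0.):
    """target: tool down, jaws along world y (camera ahead) turned by world yaw, pitch (tip up) ; prints shift"""
    p,r=tool_of(st); Rc=R.from_rotvec(r)
    base=R.from_matrix(np.array([[0,-1,0],[-1,0,0],[0,0,-1.]]).T)
    T=R.from_euler('z',yaw)*R.from_euler('y',-pitch)*base
    d=Rc.inv().apply(np.array(pos)-p)*1000
    w=np.degrees((Rc.inv()*T).as_rotvec())
    print("dx %.1f dy %.1f dz %.1f | w %.2f %.2f %.2f"%(*d,*w))
def snap(name,tag):
    from station import bot,cams
    st=bot.get_state(); f=cams.grab_frame(name)
    f["tp"]=st["tool_pos"]; f["tr"]=st["tool_rot"]
    np.savez(f"{tag}.npz",**f); cv2.imwrite(f"pics/{tag}.png",f["img"])
    return st,f
E
python3 - <<'E'
from h import *
st,f=snap("wrist","c_w"); print(st["time_s"],st["tool_pos"],st["tool_rot"],st["joint_positions"])
E
```

```text
0.15 [ 5.49978625e-01 -4.74452654e-07  4.04231429e-01] [-3.14151442e+00 -1.04507388e-05  1.31954437e-03] [-6.66009686e-02  3.00330899e-01  1.52141971e+00  2.25756088e-05
  1.32068544e+00 -6.66132189e-02]
```

View pics/c_w.png

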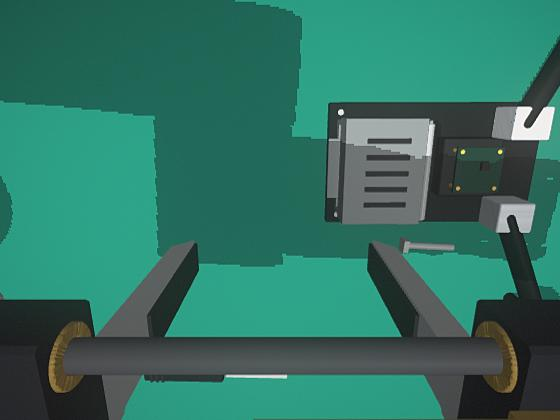

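servo_tool(series=[{"dx": -99,"dy": 242,"dz": 100,"wx": 0,"wy": 0,"wz": 68},{"dx": -99,"dy": 242,"dz": 100,"wx": 0,"wy": 0,"wz": 68},{"dx": -99,"dy": 242,"dz": 100,"wx": 0,"wy": 0,"wz": 68},{"dx": -99,"dy": 242,"dz": 100,"wx": 0,"wy": 0,"wz": 68},{"dx": -99,"dy": 242,"dz": 100,"wx": 0,"wy": 0,"wz": 68},{"dx": -99,"dy": 242,"dz": 100,"wx": 0,"wy": 0,"wz": 68},{"dx": -99,"dy": 242,"dz": 100,"wx": 0,"wy": 0,"wz": 68},{"dx": -99,"dy": 242,"dz": 100,"wx": 0,"wy": 0,"wz": 68},{"dx": -99,"dy": 242,"dz": 100,"wx": 0,"wy": 0,"wz": 68},{"dx": -99,"dy": 242,"dz": 100,"wx": 0,"wy": 0,"wz": 68}])

```text
time_s: 1.03
tool_pos: [0.4507, -0.2426, 0.3043]
tool_rot: [-2.597, 1.768, 0.001]
wrist_force: [0.2, 0.0, 0.4]
opening: 0.0941
```

servo_tool(series=[{"dx": 0,"dy": 0,"dz": 0,"wx": 0,"wy": 0,"wz": 22},{"dx": 0,"dy": 0,"dz": 0,"wx": 0,"wy": 0,"wz": 22},{"dx": 0,"dy": 0,"dz": 0,"wx": 0,"wy": 0,"wz": 22},{"dx": 0,"dy": 0,"dz": 0,"wx": 0,"wy": 0,"wz": 22},{"dx": 0,"dy": 0,"dz": 0,"wx": 0,"wy": 0,"wz": 22}])

```text
time_s: 1.45
tool_pos: [0.451, -0.242, 0.3046]
tool_rot: [2.225, -2.218, -0.0]
wrist_force: [0.4, 0.3, -0.0]
opening: 0.0938
```

Run:
```python
from h import *
st,f=snap("wrist","c_w"); print(st["time_s"],st["tool_pos"],st["tool_rot"],st["joint_positions"])
```

```text
1.45 [ 0.45096993 -0.24199264  0.30455834] [ 2.22486334e+00 -2.21796365e+00 -3.34334205e-04] [-5.64076567e-01  3.24568209e-01  1.73773594e+00  1.30461883e-05
  1.07950403e+00  1.00360762e+00]
```

View pics/c_w.png

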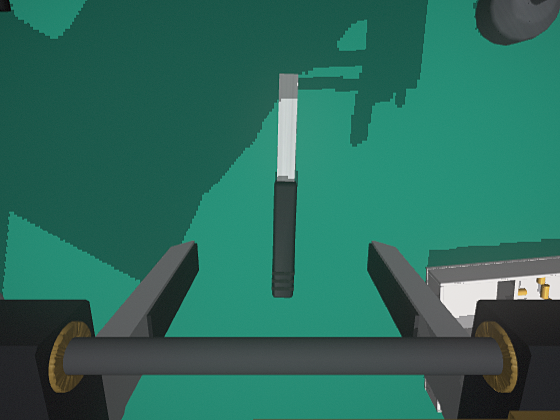

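Run:
```python
from h import *
f=load("c_w.npz"); t=(f["tp"],f["tr"])
for n,p,z in (("tip",(288.5,73.5),.0115),("junc",(286.2,182),.0115),("handle front top",(286,181),.02),("handle butt top",(283.5,292),.02),("tipL",(279.5,73.5),.0115),("tipR",(298,73.5),.0115)):
    print(n,np.round(plane(f,p,z,t)*1000,1))
```

```text
tip [ 555.  -247.    11.5]
junc [ 474.1 -245.7   11.5]
handle front top [ 476.6 -245.5   20. ]
handle butt top [ 381.3 -243.9   20. ]
tipL [ 555.  -240.4   11.5]
tipR [ 555.  -253.9   11.5]
```

Run:
```python
from h import *
from station import bot
st=bot.get_state(); go(st,[.450,-.2451,.2025],yaw=-.018)
```

```text
dx 3.1 dy 1.0 dz 102.1 | w 0.01 0.00 1.28
```

servo_tool(series=[{"dx": 3,"dy": 1,"dz": 40,"wx": 0,"wy": 0,"wz": 1.3},{"dx": 3,"dy": 1,"dz": 75,"wx": 0,"wy": 0,"wz": 1.3},{"dx": 3,"dy": 1,"dz": 95,"wx": 0,"wy": 0,"wz": 1.3},{"dx": 3,"dy": 1,"dz": 102,"wx": 0,"wy": 0,"wz": 1.3},{"dx": 3,"dy": 1,"dz": 102,"wx": 0,"wy": 0,"wz": 1.3},{"dx": 3,"dy": 1,"dz": 102,"wx": 0,"wy": 0,"wz": 1.3}])

```text
time_s: 2.0
tool_pos: [0.4503, -0.2452, 0.2034]
tool_rot: [-2.198, 2.244, -0.001]
wrist_force: [0.4, 0.5, 0.5]
opening: 0.0939
```

servo_tool(series=[{"dx": 0,"dy": 0,"dz": 0,"wx": 0,"wy": 0,"wz": 0},{"dx": 0,"dy": 0,"dz": 0,"wx": 0,"wy": 0,"wz": 0},{"dx": 0,"dy": 0,"dz": 0,"wx": 0,"wy": 0,"wz": 0},{"dx": 0,"dy": 0,"dz": 0,"wx": 0,"wy": 0,"wz": 0},{"dx": 0,"dy": 0,"dz": 0,"wx": 0,"wy": 0,"wz": 0},{"dx": 0,"dy": 0,"dz": 0,"wx": 0,"wy": 0,"wz": 0}], grip=1, force=40)

```text
time_s: 2.5
tool_pos: [0.45, -0.245, 0.2028]
tool_rot: [-2.196, 2.246, -0.0]
wrist_force: [0.7, 0.2, 0.1]
opening: 0.0571
```

servo_tool(series=[{"dx": 0,"dy": 0,"dz": 0,"wx": 0,"wy": 0,"wz": 0},{"dx": 0,"dy": 0,"dz": 0,"wx": 0,"wy": 0,"wz": 0},{"dx": 0,"dy": 0,"dz": 0,"wx": 0,"wy": 0,"wz": 0},{"dx": 0,"dy": 0,"dz": 0,"wx": 0,"wy": 0,"wz": 0},{"dx": 0,"dy": 0,"dz": 0,"wx": 0,"wy": 0,"wz": 0},{"dx": 0,"dy": 0,"dz": 0,"wx": 0,"wy": 0,"wz": 0},{"dx": 0,"dy": 0,"dz": 0,"wx": 0,"wy": 0,"wz": 0},{"dx": 0,"dy": 0,"dz": 0,"wx": 0,"wy": 0,"wz": 0}])

```text
time_s: 3.17
tool_pos: [0.45, -0.245, 0.2026]
tool_rot: [2.196, -2.246, -0.0]
wrist_force: [0.4, 0.4, -0.0]
opening: 0.0175
```

servo_tool(series=[{"dx": 0,"dy": 0,"dz": -10,"wx": 0,"wy": 0,"wz": 0},{"dx": 0,"dy": 0,"dz": -40,"wx": 0,"wy": 0,"wz": 0},{"dx": 0,"dy": 0,"dz": -75,"wx": 0,"wy": 0,"wz": 0},{"dx": 0,"dy": 0,"dz": -100,"wx": 0,"wy": 0,"wz": 0},{"dx": 0,"dy": 0,"dz": -100,"wx": 0,"wy": 0,"wz": 0},{"dx": 0,"dy": 0,"dz": -100,"wx": 0,"wy": 0,"wz": 0}])

```text
time_s: 3.67
tool_pos: [0.45, -0.245, 0.3043]
tool_rot: [-2.196, 2.246, -0.005]
wrist_force: [-1.3, 0.4, -2.0]
opening: 0.0177
```

Run:
```python
from h import *
st,f=snap("wrist","d_w"); print(st["time_s"],st["tool_pos"],st["tool_rot"],st["opening"])
go(st,[.5,.02,.3035],0)
```

```text
3.6667 [ 0.44999797 -0.24498451  0.30429426] [-2.19565926  2.24598422 -0.00467654] 0.017675196587686903
dx -266.1 dy -44.0 dz 0.5 | w -0.15 -0.09 -1.30
```

View pics/d_w.png

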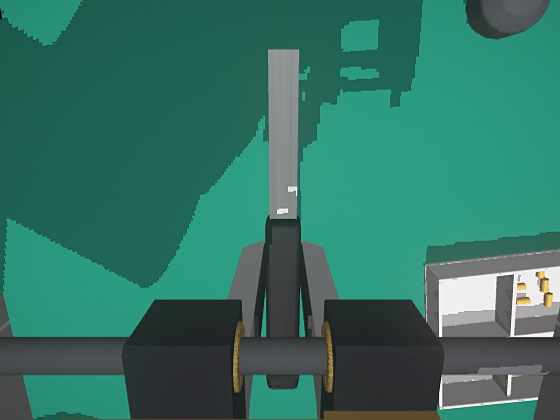

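servo_tool(series=[{"dx": -266,"dy": -34,"dz": 0,"wx": 0,"wy": 0,"wz": -1.3},{"dx": -266,"dy": -34,"dz": 0,"wx": 0,"wy": 0,"wz": -1.3},{"dx": -266,"dy": -34,"dz": 0,"wx": 0,"wy": 0,"wz": -1.3},{"dx": -266,"dy": -34,"dz": 0,"wx": 0,"wy": 0,"wz": -1.3},{"dx": -266,"dy": -34,"dz": 0,"wx": 0,"wy": 0,"wz": -1.3},{"dx": -266,"dy": -34,"dz": 0,"wx": 0,"wy": 0,"wz": -1.3},{"dx": -266,"dy": -34,"dz": 0,"wx": 0,"wy": 0,"wz": -1.3},{"dx": -266,"dy": -34,"dz": 0,"wx": 0,"wy": 0,"wz": -1.3},{"dx": -266,"dy": -34,"dz": 0,"wx": 0,"wy": 0,"wz": -1.3}])

```text
time_s: 4.47
tool_pos: [0.4898, 0.0209, 0.3015]
tool_rot: [2.223, -2.218, -0.002]
wrist_force: [-0.4, 0.1, -0.0]
opening: 0.0176
```

Run:
```python
from h import *
st,f=snap("wrist","e_w"); print(st["time_s"],st["tool_pos"],st["tool_rot"],st["opening"])
```

```text
4.4667 [0.48983223 0.02088607 0.30150982] [ 2.22265377 -2.21793324 -0.00247183] 0.017589180711580485
```

View pics/e_w.png

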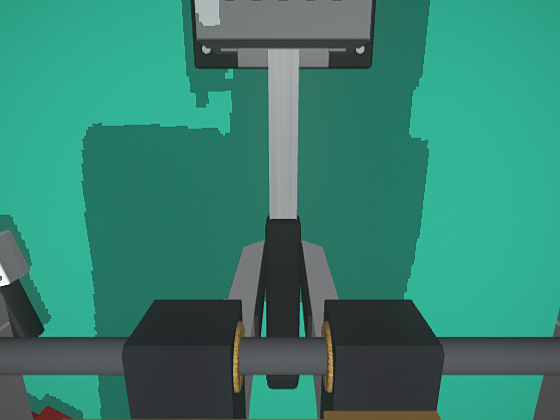

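Run:
```python
from h import *
f=load("e_w.npz"); t=(f["tp"],f["tr"])
crop(f["img"],180,0,390,120,3.8,"pics/e_z.png")
W=lambda u,v,z:np.round(plane(f,(u,v),z,t)*1000,1)
print(W(195,68,.008),W(372,68,.008),"lip",W(238,67,.034),W(328.5,67,.034),"tip z",f["tp"][2]-.1925,W(283,49,f["tp"][2]-.191))
```

```text
[596.9  84.1   8. ] [597.2 -45.2   8. ] lip [594.9  49.5  34. ] [595.  -10.2  34. ] tip z 0.10900982179335728 [594.5  19.9 110.5]
```

View pics/e_z.png

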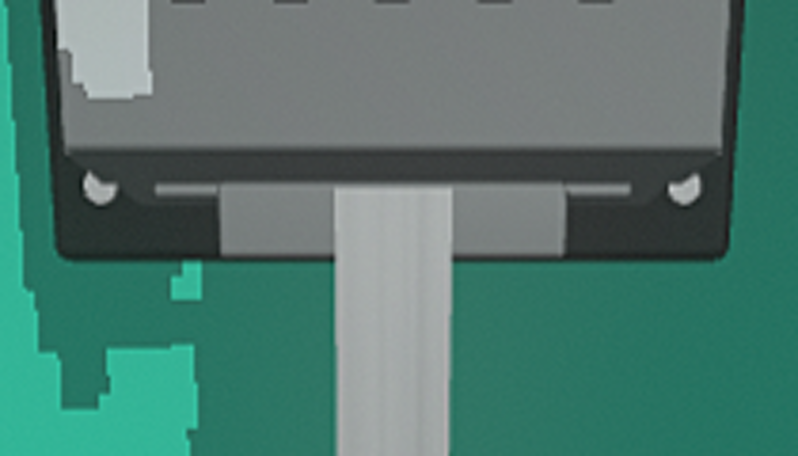

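servo_tool(series=[{"dx": 1,"dy": 20,"dz": 20,"wx": 0,"wy": 0,"wz": 0},{"dx": 1,"dy": 20,"dz": 50,"wx": 0,"wy": 0,"wz": 0},{"dx": 1,"dy": 20,"dz": 75,"wx": 0,"wy": 0,"wz": 0},{"dx": 1,"dy": 20,"dz": 83.5,"wx": 0,"wy": 0,"wz": 0},{"dx": 1,"dy": 20,"dz": 83.5,"wx": 0,"wy": 0,"wz": 0},{"dx": 1,"dy": 20,"dz": 83.5,"wx": 0,"wy": 0,"wz": 0}])

```text
time_s: 5.02
tool_pos: [0.4703, 0.0185, 0.2196]
tool_rot: [2.22, -2.222, -0.0]
wrist_force: [-0.6, -1.1, 0.1]
opening: 0.0176
```

Run:
```python
from h import *
st,f=snap("side","g_s"); crop(f["img"],190,160,310,250,6,"pics/g_s.png")
print(st["tool_pos"],st["tool_rot"]);go(st,[.513,.020,.218],0)
```

```text
[0.47032065 0.01850188 0.21960905] [ 2.22014380e+00 -2.22243554e+00 -2.99460042e-04]
dx -1.5 dy -42.7 dz 1.6 | w 0.02 -0.00 -0.06
```

View pics/g_s.png

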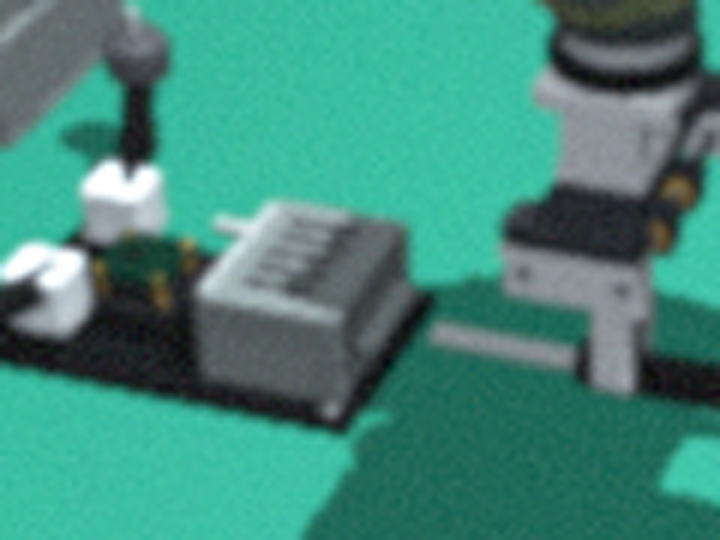

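servo_tool(series=[{"dx": -1,"dy": -8,"dz": 1,"wx": 0,"wy": 0,"wz": 0},{"dx": -1,"dy": -16,"dz": 1,"wx": 0,"wy": 0,"wz": 0},{"dx": -1,"dy": -24,"dz": 1,"wx": 0,"wy": 0,"wz": 0},{"dx": -1,"dy": -32,"dz": 1,"wx": 0,"wy": 0,"wz": 0},{"dx": -1,"dy": -40,"dz": 1,"wx": 0,"wy": 0,"wz": 0},{"dx": -1,"dy": -43,"dz": 1,"wx": 0,"wy": 0,"wz": 0},{"dx": -1,"dy": -43,"dz": 1,"wx": 0,"wy": 0,"wz": 0},{"dx": -1,"dy": -43,"dz": 1,"wx": 0,"wy": 0,"wz": 0}])

```text
time_s: 5.73
tool_pos: [0.513, 0.0202, 0.2179]
tool_rot: [2.221, -2.221, -0.001]
wrist_force: [1.0, -0.4, 0.0]
opening: 0.0177
```

Run:
```python
from h import *
st,f=snap("wrist","i_w"); print(st["tool_pos"],st["tool_rot"],st["wrist_force"])
tipx=st["tool_pos"][0]*1000+105; tipz=st["tool_pos"][2]*1000-192.5
print(tipx,tipz)
for th in range(0,84,4):
    a=np.radians(th-21.25); x=682-77.25*np.cos(a)+8; z=60+77.25*np.sin(a)-1.5
    print(th,"dy %.1f dz %.1f"%(-(x-tipx),-(z-tipz)))
```

```text
[0.51297489 0.02016603 0.2179326 ] [ 2.22119309e+00 -2.22116466e+00 -6.34082162e-04] [ 0.98630435 -0.40400302  0.02683643]
617.9748894534968 25.432603532148647
0 dy -0.0 dz -5.1
4 dy 1.8 dz -10.2
8 dy 3.2 dz -15.4
12 dy 4.2 dz -20.7
16 dy 4.9 dz -26.0
20 dy 5.2 dz -31.4
24 dy 5.1 dz -36.8
28 dy 4.7 dz -42.1
32 dy 3.9 dz -47.5
36 dy 2.7 dz -52.7
40 dy 1.1 dz -57.9
44 dy -0.8 dz -62.9
48 dy -3.0 dz -67.8
52 dy -5.6 dz -72.6
56 dy -8.6 dz -77.1
60 dy -11.8 dz -81.4
64 dy -15.3 dz -85.5
68 dy -19.1 dz -89.3
72 dy -23.1 dz -92.9
76 dy -27.4 dz -96.2
80 dy -31.9 dz -99.1
```

View pics/i_w.png

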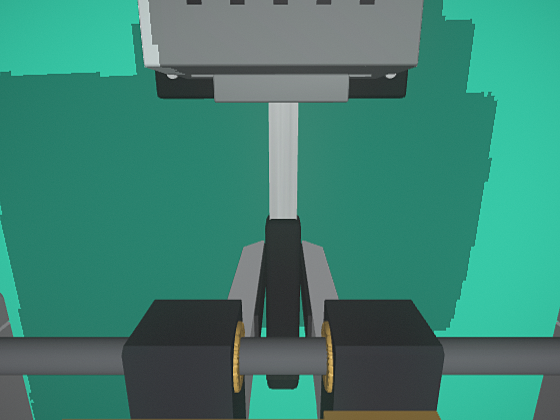

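Blade (tip hidden under the lip at ~(283,100)), no contact force. Pry along the arc.

servo_tool(series=[{"dx": 0,"dy": 0,"dz": -5,"wx": 0,"wy": 0,"wz": 0},{"dx": 0,"dy": 1.8,"dz": -10,"wx": 0,"wy": 0,"wz": 0},{"dx": 0,"dy": 3.2,"dz": -15.5,"wx": 0,"wy": 0,"wz": 0},{"dx": 0,"dy": 4.2,"dz": -20.5,"wx": 0,"wy": 0,"wz": 0},{"dx": 0,"dy": 5,"dz": -26,"wx": 0,"wy": 0,"wz": 0},{"dx": 0,"dy": 5,"dz": -31.5,"wx": 0,"wy": 0,"wz": 0},{"dx": 0,"dy": 5,"dz": -37,"wx": 0,"wy": 0,"wz": 0},{"dx": 0,"dy": 4.5,"dz": -42,"wx": 0,"wy": 0,"wz": 0},{"dx": 0,"dy": 4.5,"dz": -42,"wx": 0,"wy": 0,"wz": 0}])

```text
time_s: 6.53
tool_pos: [0.5088, 0.0202, 0.2614]
tool_rot: [-2.221, 2.22, -0.002]
wrist_force: [0.1, -0.1, -1.3]
opening: 0.0177
```

Run:
```python
from h import *
st,f=snap("side","j_s"); print(st["tool_pos"],st["tool_rot"],st["wrist_force"])
crop(f["img"],190,150,310,240,6,"pics/j_s.png")
```

```text
[0.50882771 0.0201597  0.26137273] [-2.22062530e+00  2.22046491e+00 -2.15247189e-03] [ 0.11915673 -0.12473238 -1.27916179]
```

View pics/j_s.png

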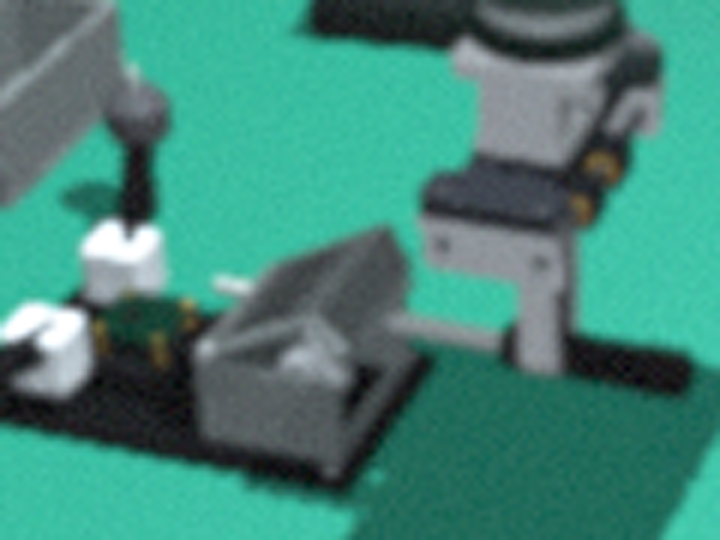

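servo_tool(series=[{"dx": 0,"dy": -0.5,"dz": -5.5,"wx": 0,"wy": 0,"wz": 0},{"dx": 0,"dy": -2,"dz": -10.5,"wx": 0,"wy": 0,"wz": 0},{"dx": 0,"dy": -3.5,"dz": -16,"wx": 0,"wy": 0,"wz": 0},{"dx": 0,"dy": -5.5,"dz": -21,"wx": 0,"wy": 0,"wz": 0},{"dx": 0,"dy": -7.5,"dz": -26,"wx": 0,"wy": 0,"wz": 0},{"dx": 0,"dy": -10,"dz": -30.5,"wx": 0,"wy": 0,"wz": 0},{"dx": 0,"dy": -13,"dz": -35,"wx": 0,"wy": 0,"wz": 0},{"dx": 0,"dy": -16.5,"dz": -39.5,"wx": 0,"wy": 0,"wz": 0},{"dx": 0,"dy": -20,"dz": -43.5,"wx": 0,"wy": 0,"wz": 0},{"dx": 0,"dy": -24,"dz": -47.5,"wx": 0,"wy": 0,"wz": 0}])

```text
time_s: 7.42
tool_pos: [0.5329, 0.0202, 0.308]
tool_rot: [2.221, -2.221, -0.0]
wrist_force: [-1.8, -0.2, -1.9]
opening: 0.0179
```

servo_tool(series=[{"dx": 0,"dy": -4,"dz": -3.5,"wx": 0,"wy": 0,"wz": 0},{"dx": 0,"dy": -8,"dz": -7,"wx": 0,"wy": 0,"wz": 0},{"dx": 0,"dy": -12.5,"dz": -10,"wx": 0,"wy": 0,"wz": 0},{"dx": 0,"dy": -17,"dz": -12.5,"wx": 0,"wy": 0,"wz": 0},{"dx": 0,"dy": -17,"dz": -12.5,"wx": 0,"wy": 0,"wz": 0},{"dx": 0,"dy": -17,"dz": -12.5,"wx": 0,"wy": 0,"wz": 0},{"dx": 0,"dy": -17,"dz": -12.5,"wx": 0,"wy": 0,"wz": 0}])

```text
time_s: 8.0
tool_pos: [0.5495, 0.0201, 0.3201]
tool_rot: [-2.221, 2.221, -0.0]
wrist_force: [-0.4, 0.0, -1.2]
opening: 0.0178
```

Run:
```python
from h import *
st,f=snap("side","k_s"); print(st["tool_pos"],st["tool_rot"],st["wrist_force"])
crop(f["img"],190,130,330,235,5.5,"pics/k_s.png")
st,f=snap("wrist","k_w")
```

```text
[0.54948326 0.02014623 0.32006483] [-2.22135653e+00  2.22147097e+00 -1.66610817e-05] [-0.37324289  0.03150413 -1.15803975]
```

View pics/k_s.png

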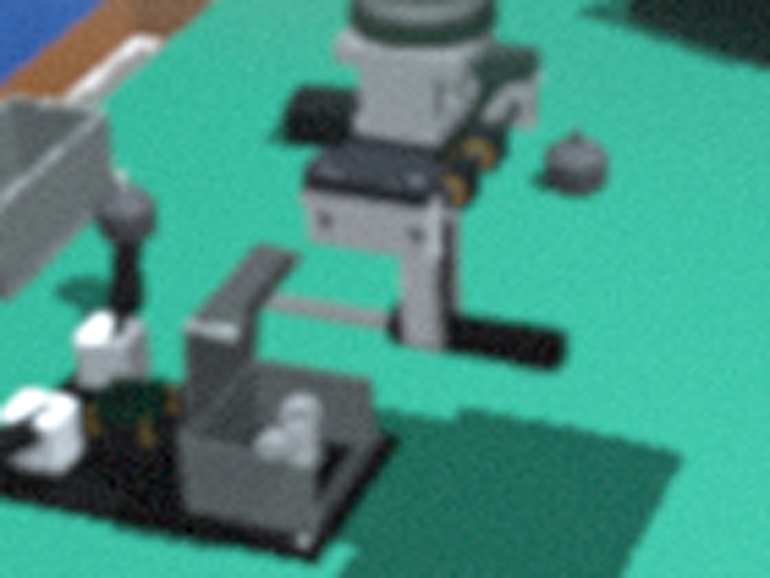

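View pics/k_w.png

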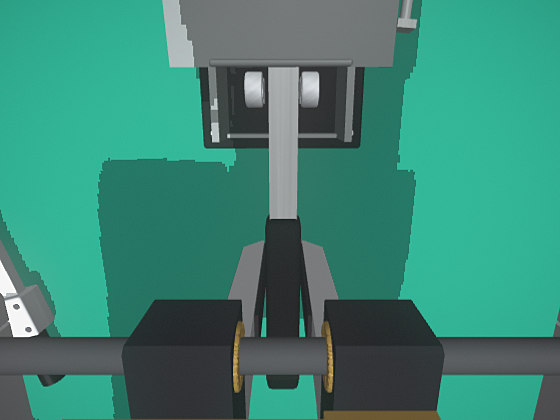

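servo_tool(series=[{"dx": 0,"dy": 0,"dz": 5,"wx": 0,"wy": 0,"wz": 0},{"dx": 0,"dy": 3,"dz": 8,"wx": 0,"wy": 0,"wz": 0},{"dx": 0,"dy": 20,"dz": 10,"wx": 0,"wy": 0,"wz": 0},{"dx": 0,"dy": 50,"dz": 10,"wx": 0,"wy": 0,"wz": 0},{"dx": 0,"dy": 90,"dz": 10,"wx": 0,"wy": 0,"wz": 0},{"dx": 40,"dy": 99.5,"dz": 20,"wx": 0,"wy": 0,"wz": 1.2},{"dx": 80,"dy": 99.5,"dz": 20,"wx": 0,"wy": 0,"wz": 1.2},{"dx": 120,"dy": 99.5,"dz": 20,"wx": 0,"wy": 0,"wz": 1.2},{"dx": 160,"dy": 99.5,"dz": 20,"wx": 0,"wy": 0,"wz": 1.2},{"dx": 200,"dy": 99.5,"dz": 20,"wx": 0,"wy": 0,"wz": 1.2}])

```text
time_s: 8.93
tool_pos: [0.4493, -0.1816, 0.3001]
tool_rot: [-2.198, 2.244, -0.0]
wrist_force: [0.7, 0.3, -0.3]
opening: 0.0177
```

servo_tool(series=[{"dx": 40,"dy": 0,"dz": 0,"wx": 0,"wy": 0,"wz": 0},{"dx": 65,"dy": 0,"dz": 20,"wx": 0,"wy": 0,"wz": 0},{"dx": 65,"dy": 0,"dz": 55,"wx": 0,"wy": 0,"wz": 0},{"dx": 65,"dy": 0,"dz": 75,"wx": 0,"wy": 0,"wz": 0},{"dx": 65,"dy": 0,"dz": 80,"wx": 0,"wy": 0,"wz": 0},{"dx": 65,"dy": 0,"dz": 80,"wx": 0,"wy": 0,"wz": 0},{"dx": 65,"dy": 0,"dz": 80,"wx": 0,"wy": 0,"wz": 0}])

```text
time_s: 9.52
tool_pos: [0.4489, -0.2447, 0.221]
tool_rot: [-2.199, 2.244, -0.001]
wrist_force: [-0.2, 0.8, 0.6]
opening: 0.0178
```

Run:
```python
from h import *
st,f=snap("scene","l_s"); print(st["time_s"],st["tool_pos"],st["tool_rot"],st["wrist_force"])
go(st,[.450,-.245,.2025],-.018)
crop(f["img"],140,180,340,330,4,"pics/l_s.png")
```

```text
9.5167 [ 0.44891264 -0.24470961  0.22102349] [-2.19851432e+00  2.24393508e+00 -1.16378296e-03] [-0.24279881  0.84646197  0.61871705]
dx 0.3 dy -1.1 dz 18.5 | w -0.04 -0.02 -0.14
```

View pics/l_s.png

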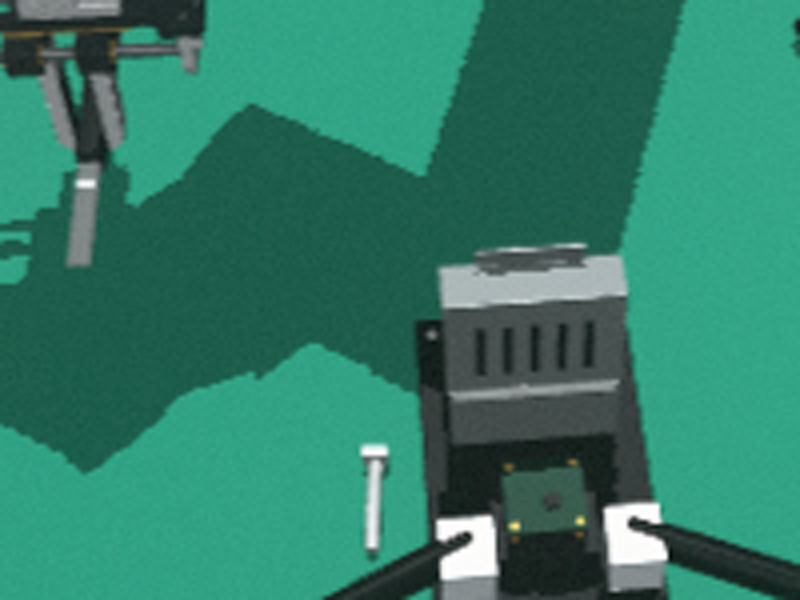

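Cover remains up (around (530,330) in the crop). Lay the blade down and release.

servo_tool(series=[{"dx": 0,"dy": 0,"dz": 6,"wx": 0,"wy": 0,"wz": 0},{"dx": 0,"dy": 0,"dz": 12,"wx": 0,"wy": 0,"wz": 0},{"dx": 0,"dy": 0,"dz": 16,"wx": 0,"wy": 0,"wz": 0},{"dx": 0,"dy": 0,"dz": 18,"wx": 0,"wy": 0,"wz": 0},{"dx": 0,"dy": 0,"dz": 18.5,"wx": 0,"wy": 0,"wz": 0},{"dx": 0,"dy": 0,"dz": 18.5,"wx": 0,"wy": 0,"wz": 0},{"dx": 0,"dy": 0,"dz": 18.5,"wx": 0,"wy": 0,"wz": 0}])

```text
time_s: 10.15
tool_pos: [0.4487, -0.2447, 0.2025]
tool_rot: [2.198, -2.244, -0.001]
wrist_force: [-6.5, 4.7, 17.9]
opening: 0.0177
```

servo_tool(series=[{"dx": 0,"dy": 0,"dz": 0,"wx": 0,"wy": 0,"wz": 0},{"dx": 0,"dy": 0,"dz": 0,"wx": 0,"wy": 0,"wz": 0},{"dx": 0,"dy": 0,"dz": 0,"wx": 0,"wy": 0,"wz": 0},{"dx": 0,"dy": 0,"dz": 0,"wx": 0,"wy": 0,"wz": 0},{"dx": 0,"dy": 0,"dz": 0,"wx": 0,"wy": 0,"wz": 0},{"dx": 0,"dy": 0,"dz": 0,"wx": 0,"wy": 0,"wz": 0},{"dx": 0,"dy": 0,"dz": 0,"wx": 0,"wy": 0,"wz": 0},{"dx": 0,"dy": 0,"dz": 0,"wx": 0,"wy": 0,"wz": 0},{"dx": 0,"dy": 0,"dz": 0,"wx": 0,"wy": 0,"wz": 0},{"dx": 0,"dy": 0,"dz": 0,"wx": 0,"wy": 0,"wz": 0}], grip=-1)

```text
time_s: 10.98
tool_pos: [0.4487, -0.2448, 0.2017]
tool_rot: [2.198, -2.245, 0.0]
wrist_force: [-0.5, -0.5, -0.5]
opening: 0.0807
```

servo_tool(series=[{"dx": 0,"dy": 0,"dz": -15,"wx": 0,"wy": 0,"wz": 0},{"dx": 0,"dy": 0,"dz": -40,"wx": 0,"wy": 0,"wz": 0},{"dx": 0,"dy": 0,"dz": -75,"wx": 0,"wy": 0,"wz": 0},{"dx": 0,"dy": 0,"dz": -100,"wx": 0,"wy": 0,"wz": 0},{"dx": 0,"dy": 0,"dz": -110,"wx": 0,"wy": 0,"wz": 0},{"dx": 0,"dy": 0,"dz": -110,"wx": 0,"wy": 0,"wz": 0},{"dx": 0,"dy": 0,"dz": -110,"wx": 0,"wy": 0,"wz": 0}])

```text
time_s: 11.57
tool_pos: [0.4485, -0.2447, 0.3109]
tool_rot: [2.198, -2.245, -0.001]
wrist_force: [-0.4, 0.2, -0.4]
opening: 0.0943
```

Run:
```python
from h import *
st,f=snap("wrist","m_w"); print(st["time_s"],st["tool_pos"],st["tool_rot"],st["wrist_force"],st["opening"])
t=tool_of(st)
go(st,[.451,.265,.315],.25)
```

```text
11.5667 [ 0.44848508 -0.24472496  0.3108905 ] [ 2.19798687e+00 -2.24453680e+00 -5.85479428e-04] [-0.4229123   0.24627061 -0.43184749] 0.09427087695312247
dx -509.7 dy 8.2 dz -4.0 | w 0.02 0.01 -15.52
```

View pics/m_w.png

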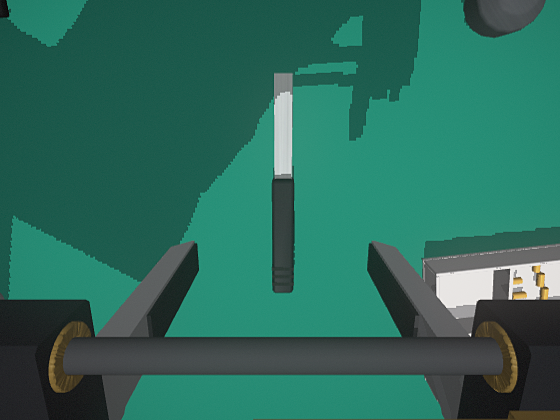

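servo_tool(series=[{"dx": -400,"dy": 7,"dz": -3,"wx": 0,"wy": 0,"wz": -12},{"dx": -400,"dy": 7,"dz": -3,"wx": 0,"wy": 0,"wz": -12},{"dx": -400,"dy": 7,"dz": -3,"wx": 0,"wy": 0,"wz": -12},{"dx": -400,"dy": 7,"dz": -3,"wx": 0,"wy": 0,"wz": -12},{"dx": -400,"dy": 7,"dz": -3,"wx": 0,"wy": 0,"wz": -12},{"dx": -400,"dy": 7,"dz": -3,"wx": 0,"wy": 0,"wz": -12},{"dx": -400,"dy": 7,"dz": -3,"wx": 0,"wy": 0,"wz": -12},{"dx": -400,"dy": 7,"dz": -3,"wx": 0,"wy": 0,"wz": -12},{"dx": -400,"dy": 7,"dz": -3,"wx": 0,"wy": 0,"wz": -12},{"dx": -400,"dy": 7,"dz": -3,"wx": 0,"wy": 0,"wz": -12}])

```text
time_s: 12.45
tool_pos: [0.4493, 0.1584, 0.3129]
tool_rot: [2.421, -1.999, -0.003]
wrist_force: [0.3, -1.2, -0.0]
opening: 0.0939
```

Run:
```python
from h import *
from station import bot
st=bot.get_state(); print(st["tool_pos"])
go(st,[.452,.265,.315],.25)
```

```text
[0.44927459 0.15841047 0.31294197]
dx -104.2 dy -22.8 dz -2.1 | w 0.15 0.01 -3.43
```

servo_tool(series=[{"dx": -104,"dy": -23,"dz": -2,"wx": 0,"wy": 0,"wz": -3.4},{"dx": -104,"dy": -23,"dz": -2,"wx": 0,"wy": 0,"wz": -3.4},{"dx": -104,"dy": -23,"dz": -2,"wx": 0,"wy": 0,"wz": -3.4},{"dx": -104,"dy": -23,"dz": -2,"wx": 0,"wy": 0,"wz": -3.4},{"dx": -104,"dy": -23,"dz": -2,"wx": 0,"wy": 0,"wz": -3.4},{"dx": -104,"dy": -23,"dz": -2,"wx": 0,"wy": 0,"wz": -3.4}])

```text
time_s: 12.95
tool_pos: [0.453, 0.2612, 0.3152]
tool_rot: [2.477, -1.929, -0.002]
wrist_force: [0.7, 0.1, 0.2]
opening: 0.094
```

Run:
```python
from h import *
st,f=snap("wrist","n_w"); print(st["time_s"],st["tool_pos"],st["tool_rot"],st["wrist_force"],st["opening"])
```

```text
12.95 [0.45302361 0.26117152 0.31523113] [ 2.47710588e+00 -1.92850261e+00 -1.54718244e-03] [0.68873786 0.05930521 0.18444467] 0.09404863941765089
```

View pics/n_w.png

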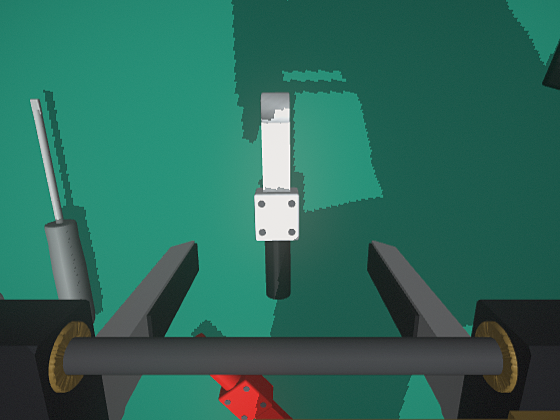

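Run:
```python
from h import *
f=load("n_w.npz"); crop(f["img"],220,80,340,310,2.6,"pics/n_z.png")
```

```text
(no output)
```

View pics/n_z.png

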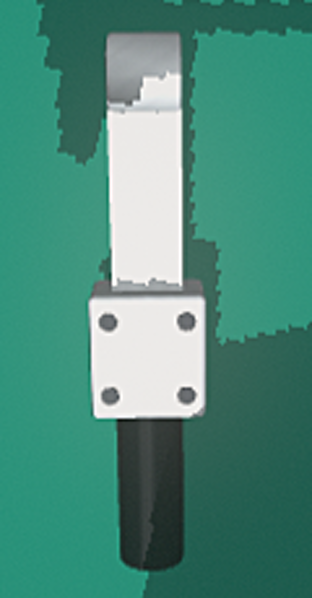

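Run:
```python
from h import *
f=load("n_w.npz"); t=(f["tp"],f["tr"])
W=lambda u,v,z:plane(f,(220+u/2.6,80+v/2.6),z,t)*1000
for n,p,z in (("FL",(91,296),26),("FR",(205,296),26),("BR",(205,415),26),("BL",(93,417),26),("scr",(147.5,358),26),("knk mid",(143.5,70),25),("knL",(106,70),25),("knR",(181,70),25),("knfront",(143.5,31),14),("tube end",(152,562),16)):
    print(n,np.round(W(*p,z/1000),1))
b=W(147.5,358,.026);k=W(143.5,70,.025); print(np.arctan2(*(k-b)[[1,0]]))
kf=W(143.5,31,.014);te=W(152,562,.016);print(np.arctan2(*(kf-te)[[1,0]]),np.linalg.norm(kf-te))
```

```text
FL [461.  284.4  26. ]
FR [469.5 250.8  26. ]
BR [432.1 240.8  26. ]
BL [422.8 275.   26. ]
scr [446. 263.  26.]
knk mid [529.1 284.8  25. ]
knL [526.5 295.2  25. ]
knR [531.7 274.4  25. ]
knfront [539.8 287.7  14. ]
tube end [371.9 243.2  16. ]
0.25661908188538785
0.2589999452146116 173.71553568222
```

Run:
```python
from h import *
from station import bot
st=bot.get_state()
go(st,[.4461,.2629,.2025],.256)
```

```text
dx -3.8 dy 6.1 dz 113.2 | w 0.10 -0.03 -0.51
```

servo_tool(series=[{"dx": -3.8,"dy": 6,"dz": 40,"wx": 0,"wy": 0,"wz": -0.5},{"dx": -3.8,"dy": 6,"dz": 75,"wx": 0,"wy": 0,"wz": -0.5},{"dx": -3.8,"dy": 6,"dz": 100,"wx": 0,"wy": 0,"wz": -0.5},{"dx": -3.8,"dy": 6,"dz": 110,"wx": 0,"wy": 0,"wz": -0.5},{"dx": -3.8,"dy": 6,"dz": 113,"wx": 0,"wy": 0,"wz": -0.5},{"dx": -3.8,"dy": 6,"dz": 113,"wx": 0,"wy": 0,"wz": -0.5},{"dx": -3.8,"dy": 6,"dz": 113,"wx": 0,"wy": 0,"wz": -0.5}])

```text
time_s: 13.58
tool_pos: [0.4469, 0.2638, 0.2051]
tool_rot: [-2.485, 1.919, -0.001]
wrist_force: [-0.0, 0.6, 0.7]
opening: 0.094
```

servo_tool(series=[{"dx": 0,"dy": 0,"dz": 0,"wx": 0,"wy": 0,"wz": 0},{"dx": 0,"dy": 0,"dz": 0,"wx": 0,"wy": 0,"wz": 0},{"dx": 0,"dy": 0,"dz": 0,"wx": 0,"wy": 0,"wz": 0},{"dx": 0,"dy": 0,"dz": 0,"wx": 0,"wy": 0,"wz": 0},{"dx": 0,"dy": 0,"dz": 0,"wx": 0,"wy": 0,"wz": 0},{"dx": 0,"dy": 0,"dz": 0,"wx": 0,"wy": 0,"wz": 0},{"dx": 0,"dy": 0,"dz": 0,"wx": 0,"wy": 0,"wz": 0},{"dx": 0,"dy": 0,"dz": 0,"wx": 0,"wy": 0,"wz": 0},{"dx": 0,"dy": 0,"dz": 0,"wx": 0,"wy": 0,"wz": 0},{"dx": 0,"dy": 0,"dz": 0,"wx": 0,"wy": 0,"wz": 0}], grip=1, force=45)

```text
time_s: 14.42
tool_pos: [0.4464, 0.2639, 0.2036]
tool_rot: [2.487, -1.919, -0.0]
wrist_force: [-0.1, -0.7, 0.5]
opening: 0.0354
```

servo_tool(series=[{"dx": 0,"dy": 0,"dz": 0,"wx": 0,"wy": 0,"wz": 0},{"dx": 0,"dy": 0,"dz": 0,"wx": 0,"wy": 0,"wz": 0},{"dx": 0,"dy": 0,"dz": 0,"wx": 0,"wy": 0,"wz": 0}])

```text
time_s: 14.67
tool_pos: [0.4464, 0.2639, 0.2036]
tool_rot: [2.487, -1.919, -0.0]
wrist_force: [-1.6, 0.1, -0.6]
opening: 0.0358
```

Run:
```python
from h import *
from station import bot
st=bot.get_state();print(st["tool_pos"],st["tool_rot"],st["opening"],st["wrist_force"])
```

```text
[0.44639229 0.26391483 0.203618  ] [ 2.48736253e+00 -1.91900326e+00 -6.54166573e-05] 0.03581799321957148 [-1.63290159  0.08844315 -0.55145212]
```

Run:
```python
from h import *
from station import bot
st=bot.get_state()
go(st,[.4464,.2639,.2836],.2566)
go(st,[.517,.0196,.2706],0)
```

```text
dx 0.0 dy -0.0 dz -80.0 | w 0.00 0.00 -0.00
dx 254.2 dy -6.3 dz -67.0 | w 0.00 0.00 14.70
```

servo_tool(series=[{"dx": 0,"dy": 0,"dz": -10,"wx": 0,"wy": 0,"wz": 0},{"dx": 0,"dy": 0,"dz": -30,"wx": 0,"wy": 0,"wz": 0},{"dx": 0,"dy": 0,"dz": -55,"wx": 0,"wy": 0,"wz": 0},{"dx": 0,"dy": 0,"dz": -67,"wx": 0,"wy": 0,"wz": 0},{"dx": 0,"dy": 0,"dz": -67,"wx": 0,"wy": 0,"wz": 0}])

```text
time_s: 15.08
tool_pos: [0.4468, 0.2641, 0.2738]
tool_rot: [-2.484, 1.916, -0.003]
wrist_force: [0.6, -0.3, -1.9]
opening: 0.0357
```

Run:
```python
from h import *
from station import bot
st=bot.get_state();print(st["tool_pos"],st["opening"],st["wrist_force"])
go(st,[.517,.0196,.2706],0)
```

```text
[0.4467782  0.26411419 0.27384228] 0.03567580542844615 [ 0.55676154 -0.30548144 -1.88145937]
dx 254.3 dy -5.8 dz 3.0 | w -0.26 0.09 14.70
```

servo_tool(series=[{"dx": 40,"dy": 0,"dz": 0,"wx": 0,"wy": 0,"wz": 0},{"dx": 80,"dy": -2,"dz": 0,"wx": 0,"wy": 0,"wz": 5},{"dx": 120,"dy": -3,"dz": 0,"wx": 0,"wy": 0,"wz": 10},{"dx": 160,"dy": -4,"dz": 0,"wx": 0,"wy": 0,"wz": 14.7},{"dx": 200,"dy": -5,"dz": 0,"wx": 0,"wy": 0,"wz": 14.7},{"dx": 235,"dy": -6,"dz": 0,"wx": 0,"wy": 0,"wz": 14.7},{"dx": 254,"dy": -6,"dz": 0,"wx": 0,"wy": 0,"wz": 14.7},{"dx": 254,"dy": -6,"dz": 0,"wx": 0,"wy": 0,"wz": 14.7},{"dx": 254,"dy": -6,"dz": 0,"wx": 0,"wy": 0,"wz": 14.7},{"dx": 254,"dy": -6,"dz": 0,"wx": 0,"wy": 0,"wz": 14.7}])

```text
time_s: 15.92
tool_pos: [0.5163, 0.0204, 0.2702]
tool_rot: [2.221, -2.221, -0.001]
wrist_force: [0.2, 0.5, -1.6]
opening: 0.0357
```

Run:
```python
from h import *
st,f=snap("wrist","o_w"); print(st["time_s"],st["tool_pos"],st["tool_rot"],st["wrist_force"],st["opening"])
st,f=snap("side","o_s"); crop(f["img"],190,130,330,235,5.5,"pics/o_sz.png")
```

```text
15.9167 [0.516347   0.02037431 0.27016509] [ 2.22127160e+00 -2.22080224e+00 -1.32214746e-03] [ 0.20342328  0.49432447 -1.63495678] 0.035651817152982976
```

View pics/o_w.png

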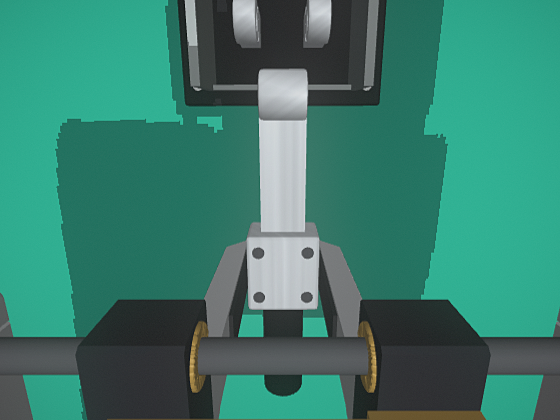

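View pics/o_sz.png

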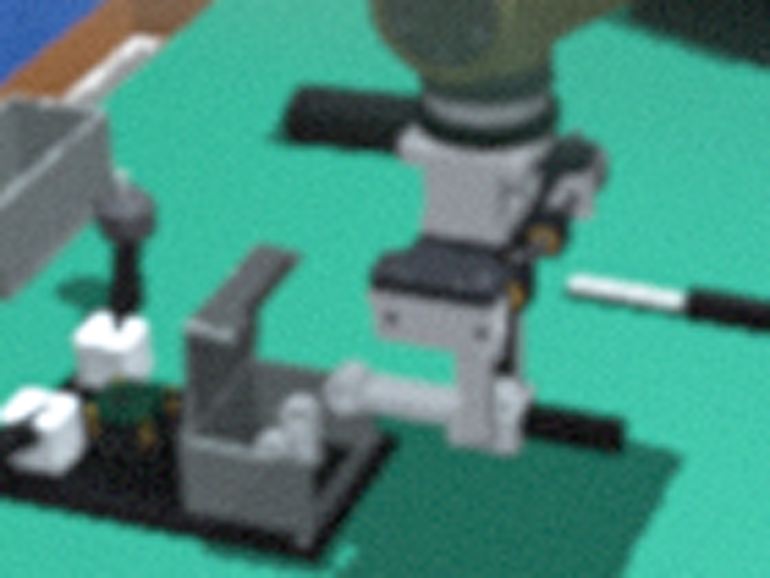

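Run:
```python
from h import *
f=load("o_w.npz"); t=(f["tp"],f["tr"])
crop(f["img"],170,0,400,130,3.4,"pics/o_z.png")
crop(f["img"],220,200,350,330,4,"pics/o_z2.png")
```

```text
(no output)
```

View pics/o_z.png

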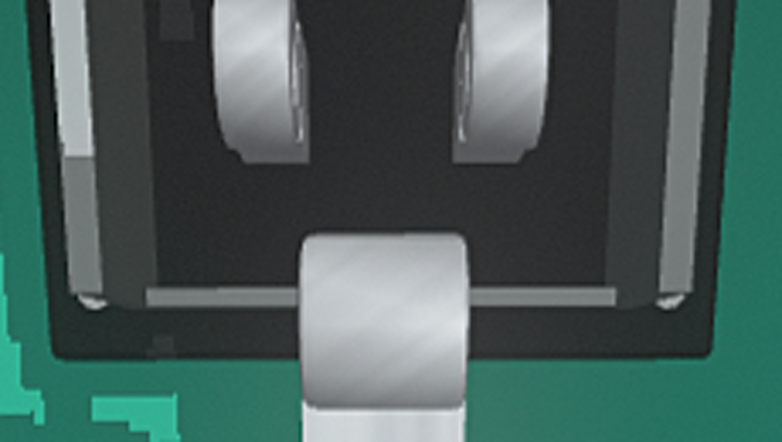

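View pics/o_z2.png

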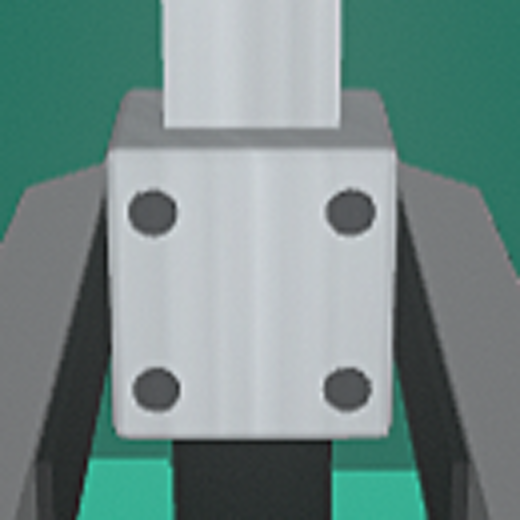

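Run:
```python
from h import *
f=load("o_w.npz"); t=(f["tp"],f["tr"])
W=lambda u,v,z:np.round(plane(f,(170+u/3.4,v/3.4),z,t)*1000,1)
print("plate front",W(52,357,.008),W(712,357,.008),"(-45) ; sill front top",W(150,306,.020),W(612,306,.020),"sill back",W(150,288,.02))
print("fork inner edges",W(308,160,.03),W(453,160,.03))
# box side tops z=.056 front ends
print("box side top front", W(80,293,.056),W(675,293,.056))
# predicted leaf knuckle silhouette
p,r=t; Rt=R.from_rotvec(r); hole=p+Rt.apply([0,-.085,.1906]); print("hole pred",hole)
vs=[]
for a in np.linspace(0,2*np.pi,361):
    vs.append(proj(f,hole+np.array([.012*np.cos(a),0,.012*np.sin(a)]),t)[1])
print("pred silhouette v crop",min(vs)*3.4,"obs 233")
# block front/back top edges
for dx,z in ((.02,.013),(-.02,.013)):
    g=p+Rt.apply([0,0,.1906]); print("blk",dx,proj(f,g+np.array([dx,0,z]),t)[1],"obs",200+148/4 if dx>0 else 200+438/4)
```

```text
plate front [597.7  84.1   8. ] [597.7 -44.9   8. ] (-45) ; sill front top [606.6  62.2  20. ] [606.6 -22.7  20. ] sill back [609.7  62.1  20. ]
fork inner edges [629.7  32.2  30. ] [629.7   7.5  30. ]
box side top front [606.7  66.2  56. ] [606.7 -25.8  56. ]
hole pred [0.60115642 0.02042865 0.07948022]
pred silhouette v crop 231.23120271615264 obs 233
blk 0.02 236.8686685782245 obs 237.0
blk -0.02 310.3989648524816 obs 309.5
```

servo_tool(series=[{"dx": -0.4,"dy": -10,"dz": 0,"wx": 0,"wy": 0,"wz": 0},{"dx": -0.4,"dy": -22,"dz": 0,"wx": 0,"wy": 0,"wz": 0},{"dx": -0.4,"dy": -34,"dz": 0,"wx": 0,"wy": 0,"wz": 0},{"dx": -0.4,"dy": -41,"dz": 0,"wx": 0,"wy": 0,"wz": 0},{"dx": -0.4,"dy": -41,"dz": 0,"wx": 0,"wy": 0,"wz": 0},{"dx": -0.4,"dy": -41,"dz": 0,"wx": 0,"wy": 0,"wz": 0},{"dx": -0.4,"dy": -41,"dz": 0,"wx": 0,"wy": 0,"wz": 0}])

```text
time_s: 16.6
tool_pos: [0.5571, 0.0205, 0.2705]
tool_rot: [2.222, -2.221, -0.001]
wrist_force: [-0.3, -0.2, -1.9]
opening: 0.0357
```

Run:
```python
from h import *
st,f=snap("wrist","p_w"); print(st["time_s"],st["tool_pos"],st["tool_rot"],st["wrist_force"],st["opening"])
crop(f["img"],150,0,420,200,2.9,"pics/p_z.png")
st,f=snap("side","p_s"); crop(f["img"],190,130,330,235,5.5,"pics/p_sz.png")
```

```text
16.6 [0.55714472 0.02048767 0.27047401] [ 2.22171371e+00 -2.22053999e+00 -6.95235660e-04] [-0.34990807 -0.21854798 -1.85596663] 0.03574239288683766
```

View pics/p_z.png

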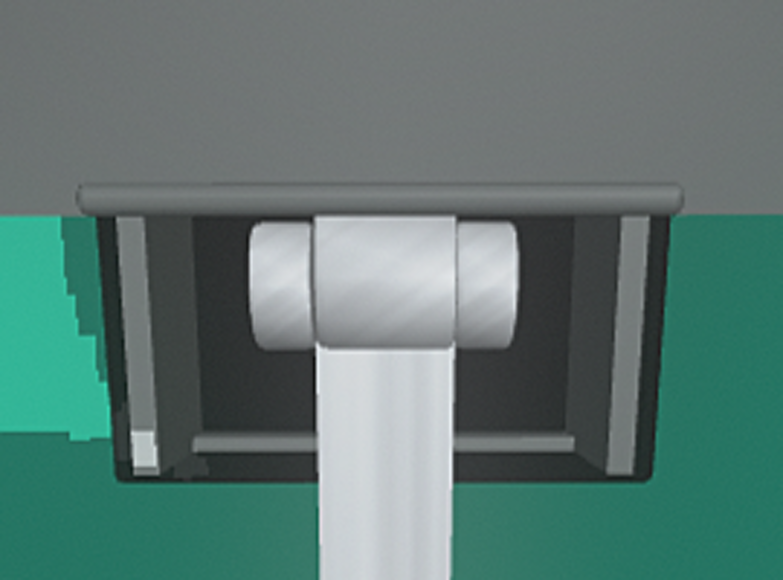

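View pics/p_sz.png

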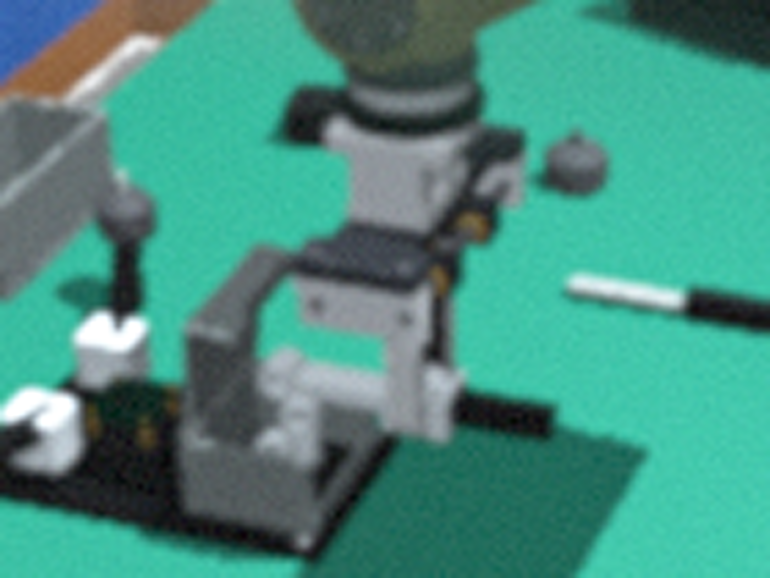

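Run:
```python
from h import *
f=load("p_w.npz"); t=(f["tp"],f["tr"])
def sil(c):
    vs=[proj(f,np.array(c)+np.array([.012*np.cos(a),0,.012*np.sin(a)]),t)[1]*2.9 for a in np.linspace(0,2*np.pi,361)]
    return round(min(vs),1),round(max(vs),1)
for x in (.640,.641,.642,.643,.644): print(x,sil([x,.0,.040]),"obs 221,349.5")
p,r=t;Rt=R.from_rotvec(r); h=p+Rt.apply([0,-.085,.1906]);print(h,sil(h),"obs ?,348")
```

```text
0.64 (np.float64(231.3), np.float64(357.6)) obs 221,349.5
0.641 (np.float64(225.8), np.float64(352.5)) obs 221,349.5
0.642 (np.float64(220.3), np.float64(347.4)) obs 221,349.5
0.643 (np.float64(214.8), np.float64(342.2)) obs 221,349.5
0.644 (np.float64(209.3), np.float64(337.1)) obs 221,349.5
[0.6420251  0.02053227 0.07982071] (np.float64(197.2), np.float64(354.6)) obs ?,348
```

servo_tool(series=[{"dx": -0.3,"dy": 0,"dz": 8,"wx": 0,"wy": 0,"wz": 0},{"dx": -0.3,"dy": 0,"dz": 16,"wx": 0,"wy": 0,"wz": 0},{"dx": -0.3,"dy": 0,"dz": 24,"wx": 0,"wy": 0,"wz": 0},{"dx": -0.3,"dy": 0,"dz": 32,"wx": 0,"wy": 0,"wz": 0},{"dx": -0.3,"dy": 0,"dz": 38,"wx": 0,"wy": 0,"wz": 0},{"dx": -0.3,"dy": 0,"dz": 40,"wx": 0,"wy": 0,"wz": 0},{"dx": -0.3,"dy": 0,"dz": 40,"wx": 0,"wy": 0,"wz": 0},{"dx": -0.3,"dy": 0,"dz": 40,"wx": 0,"wy": 0,"wz": 0},{"dx": -0.3,"dy": 0,"dz": 40,"wx": 0,"wy": 0,"wz": 0}])

```text
time_s: 17.45
tool_pos: [0.5578, 0.0204, 0.231]
tool_rot: [-2.221, 2.221, -0.001]
wrist_force: [0.5, -0.9, -1.6]
opening: 0.0356
```

Run:
```python
from h import *
st,f=snap("wrist","q_w"); print(st["time_s"],st["tool_pos"],st["tool_rot"],st["wrist_force"],st["opening"])
t=tool_of(st)
crop(f["img"],190,40,390,190,3.9,"pics/q_z.png")
p,r=t;Rt=R.from_rotvec(r); h=p+Rt.apply([0,-.085,.1906]);print(h)
st,f=snap("side","q_s"); crop(f["img"],190,130,330,235,5.5,"pics/q_sz.png")
st,f=snap("scene","q_sc"); crop(f["img"],130,160,390,355,3,"pics/q_scz.png")
```

```text
17.45 [0.55777144 0.02043824 0.23103516] [-2.22116198e+00  2.22110891e+00 -7.79580563e-04] [ 0.48580072 -0.88953185 -1.63702609] 0.03557346101173447
[0.64289664 0.02043169 0.04049104]
```

View pics/q_z.png

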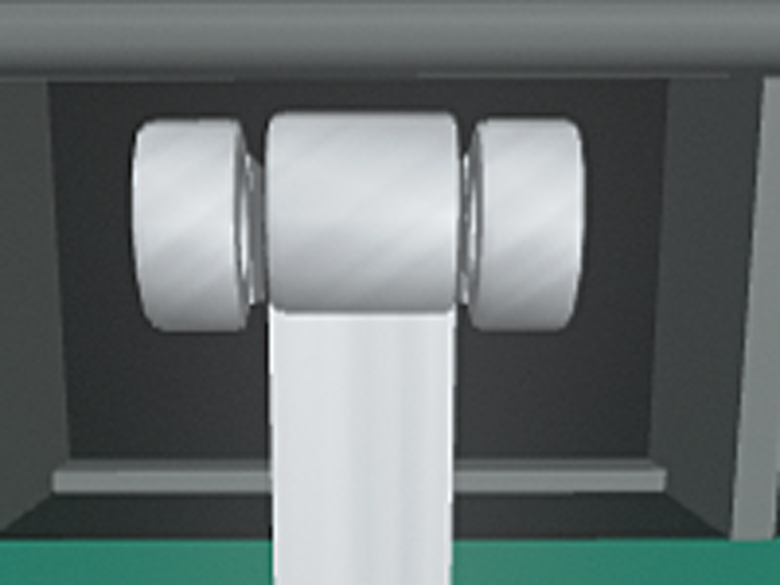

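View pics/q_sz.png

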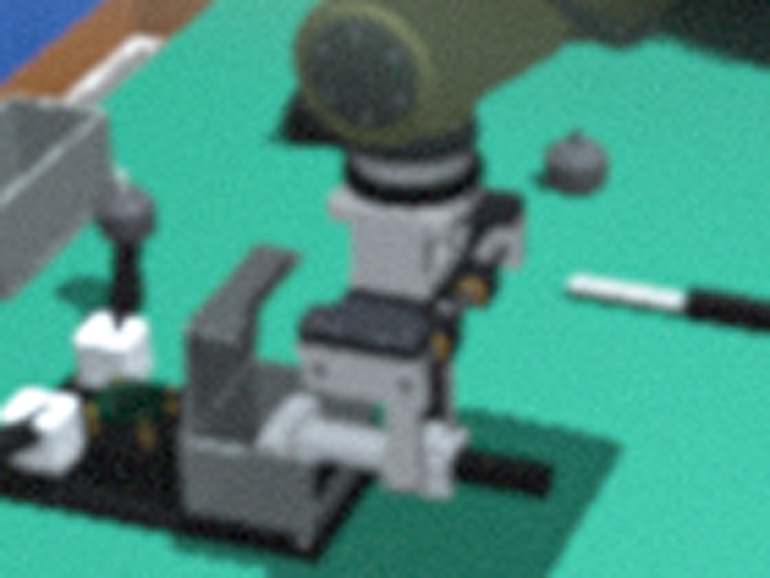

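View pics/q_scz.png

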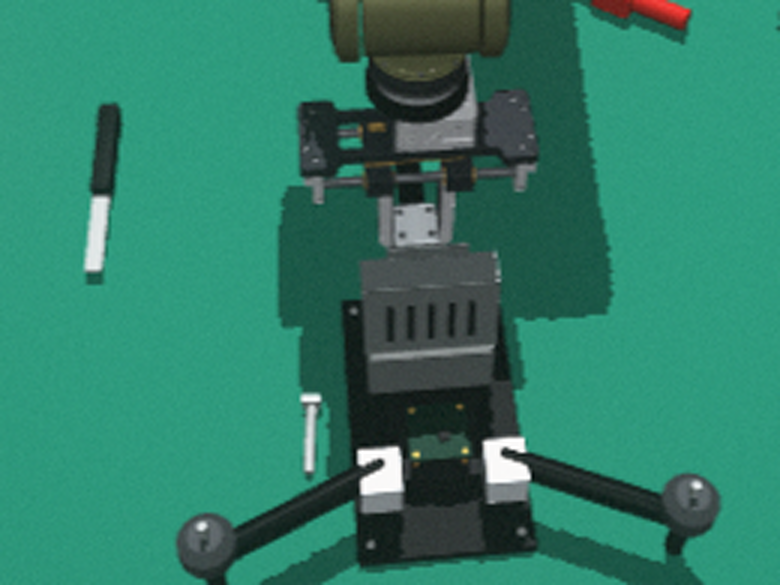

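servo_tool(series=[{"dx": -0.5,"dy": 1,"dz": 0.3,"wx": 0,"wy": 0,"wz": 0},{"dx": -0.5,"dy": 1,"dz": 0.3,"wx": 0,"wy": 0,"wz": 0},{"dx": -0.5,"dy": 1,"dz": 0.3,"wx": 0,"wy": 0,"wz": 0},{"dx": -0.5,"dy": 1,"dz": 0.3,"wx": 0,"wy": 0,"wz": 0},{"dx": -0.5,"dy": 1,"dz": 0.3,"wx": 0,"wy": 0,"wz": 0},{"dx": -0.5,"dy": 1,"dz": 0.3,"wx": 0,"wy": 0,"wz": 0}])

```text
time_s: 18.1
tool_pos: [0.5567, 0.021, 0.2303]
tool_rot: [-2.221, 2.221, -0.0]
wrist_force: [0.5, 0.2, -1.7]
opening: 0.0359
```

Run:
```python
from h import *
st,f=snap("wrist","r_w"); print(st["time_s"],st["tool_pos"],st["tool_rot"],st["wrist_force"],st["opening"])
t=tool_of(st)
crop(f["img"],215,60,355,165,5.7,"pics/r_z.png")
p,r=t;Rt=R.from_rotvec(r); h=p+Rt.apply([0,-.085,.1906]);print(h)
def sil(c):
    q=np.array([proj(f,np.array(c)+np.array([.012*np.cos(a),0,.012*np.sin(a)]),t) for a in np.linspace(0,2*np.pi,361)])
    return np.round([(q[:,1].min()-60)*5.7,(q[:,1].max()-60)*5.7],1)
def wid(c,half):
    q=[(proj(f,np.array(c)+np.array([0,s*half,.012]),t)[0]-215)*5.7 for s in(1,-1)]
    return np.round(q,1)
for dz in (-.002,0,.002):
    print("leaf",dz,sil(h+[0,0,dz]),wid(h+[0,0,dz],.011))
    F=np.array([.6417,.0198,.040+dz]); print("fork",sil(F),wid(F,.0255))
st,f=snap("side","r_s")
K=f["intrinsics"];
```

```text
18.1 [0.55665488 0.02096258 0.23034699] [-2.22147723e+00  2.22140392e+00 -3.28309037e-05] [ 0.50252329  0.21028138 -1.73479296] 0.03589712025440683
[0.64165787 0.02096274 0.03974832]
leaf -0.002 [ 48.5 354.2] [228.6 515. ]
fork [ 47.5 353.8] [ 54.5 719.4]
leaf 0 [ 45.7 355. ] [226.6 516.6]
fork [ 44.7 354.6] [ 50.2 723.6]
leaf 0.002 [ 42.8 355.9] [224.5 518.3]
fork [ 41.8 355.5] [ 45.9 728. ]
```

View pics/r_z.png

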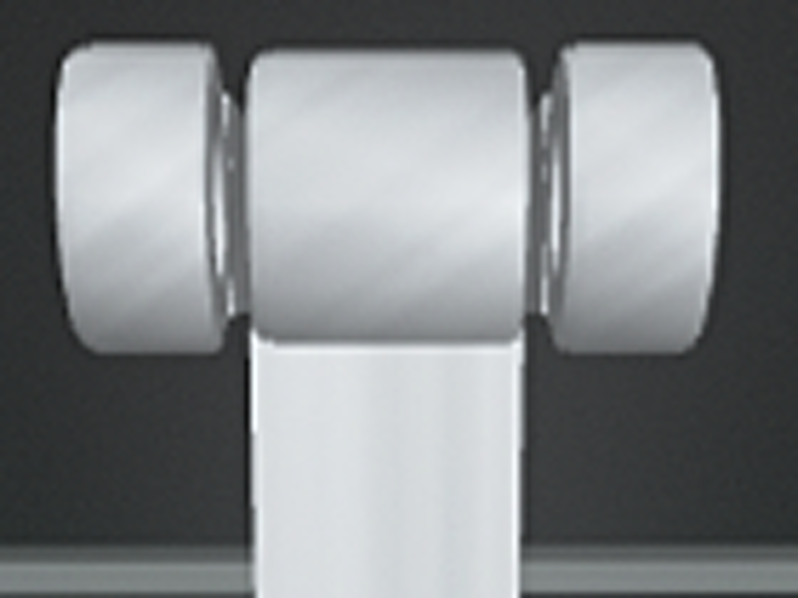

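servo_tool(series=[{"dx": 0,"dy": -0.4,"dz": 0,"wx": 0,"wy": 0,"wz": 0},{"dx": 0,"dy": -0.4,"dz": 0,"wx": 0,"wy": 0,"wz": 0},{"dx": 0,"dy": -0.4,"dz": 0,"wx": 0,"wy": 0,"wz": 0},{"dx": 0,"dy": -0.4,"dz": 0,"wx": 0,"wy": 0,"wz": 0},{"dx": 0,"dy": -0.4,"dz": 0,"wx": 0,"wy": 0,"wz": 0},{"dx": 0,"dy": -0.4,"dz": 0,"wx": 0,"wy": 0,"wz": 0}])

```text
time_s: 18.7
tool_pos: [0.557, 0.0209, 0.2303]
tool_rot: [2.221, -2.221, 0.0]
wrist_force: [1.0, 0.4, -1.0]
opening: 0.0354
```

Run:
```python
from h import *
st,f=snap("wrist","t_w"); print(st["time_s"],st["tool_pos"],st["tool_rot"],st["wrist_force"],st["opening"])
crop(f["img"],215,60,355,165,5.7,"pics/t_z.png")
# cover angle from scene: lip outer edge/height check via side image
s=load("q_sc.npz"); 
for th in (1.1,1.25,1.4,1.5):
    c,si=np.cos(th),np.sin(th)
    P=lambda x,z,y:[.682+(x*c+z*si*1)/1000*1 if False else .682+(x*c - z*(-si))/1000, y,.060+(-x*si+z*c)/1000]
    for y in(.07,-.03): print(th,np.round((proj(s,P(-75,0,y))-[130,160])*3,0),end=" ")
    print(np.round((proj(s,P(-87,-28,.02))-[130,160])*3,0))
```

```text
18.7 [0.55704933 0.02094854 0.23034412] [ 2.22144753e+00 -2.22142974e+00  1.29965332e-05] [ 0.95302147  0.36902442 -1.02274232] 0.035357472394259314
1.1 [491. 255.] 1.1 [355. 264.] [420. 228.]
1.25 [493. 263.] 1.25 [356. 272.] [421. 232.]
1.4 [495. 273.] 1.4 [357. 283.] [423. 239.]
1.5 [497. 281.] 1.5 [357. 291.] [424. 245.]
```

View pics/t_z.png

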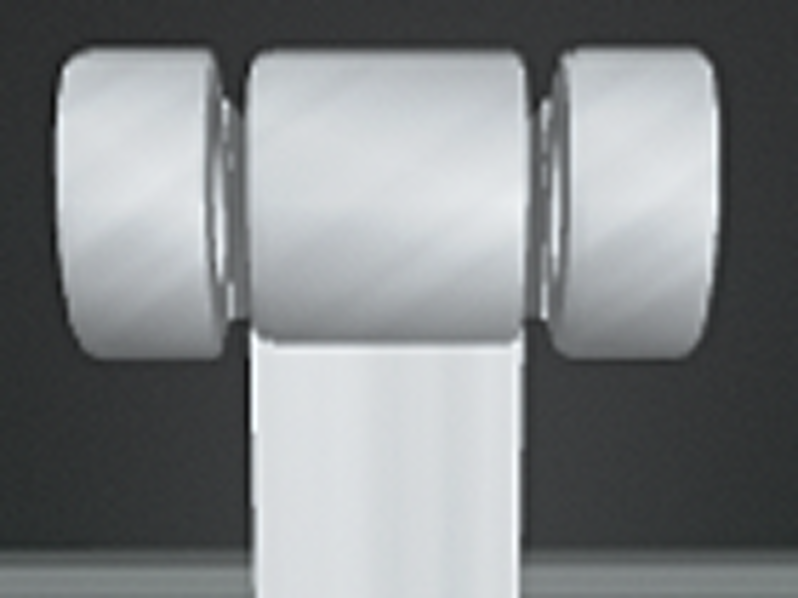

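Run:
```python
from station import bot
print(bot.job_done())
```

```text
the job is handed in; nothing more can be done
None
```

I levered the cover up with the blade, laid the blade back where it was, then brought the leaf's knuckle between the fixed knuckles. I handed the job in at about 18.7 s, still holding the leaf. No verdict is reported, so success rests on my own checks.

- **Cover:** about 1.4 rad, estimated from the scene and side images. The scene camera disagreed with the wrist camera by about 4 mm, so that angle is only rough. It stayed up after the blade came away, and the fingers never went near it.
- **Blade:** it is lying flat on the bench, released. The wrist force read about 18 N as it was pressed down just before release, well under the 120 N limit.
- **Leaf position:** in the last wrist image it lines up with the fixed knuckles to about 0.5 mm fore-aft and about 0.2 mm along the hole line, and parallel.
- **Leaf height:** 39.7 mm against the 40 mm target, worked out from the arm's position and the height at which I picked the leaf up. The image could only confirm height to about ±1 mm.
- **Contact:** wrist force was close to the leaf's own weight, and clear gaps show on both sides of the knuckle, so I saw no sign of it leaning on the frame.
- **Bystanders:** none looked moved in the pictures I viewed, but I did not measure them again.

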